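# Set a bench centrifuge's speed selector to step 6 by fingertip and start the run

## Robot

A 6-joint arm with a two-finger parallel gripper is mounted at the origin on the work surface. World frame = base frame: x ahead of the robot, y to its left, z up, the work surface at z = 0. Lengths are in mm, angles in degrees, forces in N, time in s.
With the tool pointing down it reaches from about 375 to 825 mm from the base axis. Payload 5.5 kg.
Tool frame: the origin (TCP) lies at the very end of the fingers, on their centre line; the grasp point (between the pads) lies 19 mm behind it; z points along the fingers, x is the direction in which the jaws open and shut, and the axes are right-handed (so a half turn about z gives the same grasp; the last joint's range is limited). The gripper opens to 85 mm and grips with 20 to 120 N. Pads are 22 mm wide; open, the fingers measure 114 mm over their backs; the gripper's body (76 mm by 85 mm) begins 54 mm behind the grasp point. The pads swing forward as they close: fully open they stand 13 mm farther back than shut.
Start: joints at [-67.552, 17.962, -2.699, 69.339, 0, 90], TCP at [229.108, -554.531, 231.299] pointing down, gripper open.
Joint ranges: [-152.73, 152.73], [-39.44, 99.34], [-58.76, 71.6], [-118.89, 123.64], [-81.53, 83.1], [-180, 180]. Speed limits (degrees/s): [136.94, 136.94, 172.46, 180, 180, 180].

## Interface

Orientations are given as a 3x3 rotation matrix whose columns are the frame's x, y, z axes.
In Python, from rig import get_obs, camera, job_done gives the robot as it stands.
- The arm moves only by the tool step_arm, never from a script. Its argument "increments" is a list of rows, each a list of 7 numbers: the shift along the world's x, y, z each as a share of 75 mm, from -1 to 1, then the turn, a rotation vector about the world's x, y, z each as a share of 8 degrees, from -1 to 1, then the closure, from 0 (fully open) to 1 (shut). In form: [[dx, dy, dz, ax, ay, az, claw], ...]. A call has 1 to 8 rows; each row shifts and turns the commanded pose from where the row before left it; what a row does not reach is not made up. A row lasts 1/10 s, in which the tool goes at most 50 mm and 8.59 degrees, less where a joint would pass 70% of its speed; a pose out of reach is approached as far as the arm can. A call with a number of a shift or a turn outside -1 to 1 is refused whole. A call with a gripper value outside its range is refused whole. The fingers move at their own pace and stop on an object; "grip_force" is the grip in N (left out, the last holds). Time passes only in rows, so rows that do not move let the fingers close. It gives the time, the measured TCP pose, the force and the opening at its end, in the units of the state.
- get_obs(): the state, without advancing time (a new reading comes with each control period).
- camera(name): name is "side" or "top"; returns a dict with "img" (384x512x3 uint8, red, green, blue), "z_map" (384x512 float32, mm along the optical axis (not along the pixel's ray), 0 where there is no reading), "camera_matrix" (3x3 intrinsics, pixels), "rvec" (rotation vector, rad) and "tvec" (3), from world to camera coordinates, as OpenCV has them. Camera axes: x right, y down, z forward; pixel columns grow to the right and rows downward; lengths in mm; the calibration is good to about 2 mm. A picture is of the moment at which its call begins.
- job_done(): hands the job in, once; it reports no verdict.
The state is a dict: "time": time; "joint_pos": joint angles; "qvel": joint speeds; "joint_torque": joint torques, N m; "position": TCP position; "tcp_rot": TCP orientation; "ft_force": force on the tool from outside, world axes, zero at the start; "ft_torque": the same for the moment, N m; "width": opening from 0.0 (shut) to 1.0 (fully open).
Only numpy, scipy, OpenCV 4.12 (cv2) and the standard library are available. Lean on these libraries where they do the work, as an engineer would, in place of code of your own. Each camera call takes 0.05 s, during which the arm holds its last target. There are 200 camera calls.

## Task

The small centrifuge is loaded and shut: with the fingertips, push the lever of its blue speed selector round clockwise, click by click, from where it stands to step 6 (six clicks up from the red off mark) and never past it, as these tubes are not rated for more. Do not pinch the lever; when it has clicked home at 6, press the green start key fully down and let it come up again. Do not press the start key before that, and leave the timer knob, the tube rack, the rotor bucket and the bottle as they stand.

Things in the scene. Friction and masses are not known exactly. Their poses are not given: they have to be found in the camera images.
- centrifuge: Fixed white bench centrifuge, 360 deep (its x) by 340 wide (its y), 226 mm high under a clear domed lid (228 mm across, centre 65 mm behind the origin); origin at the centre of its underside. Its front, at -x, is a grey control panel 148 mm long, sloping 25 degrees, rising from about 100 mm at the front edge to 163 mm at the lid.
- dial_centre (a point): Where the selector's axis meets the panel surface; fixed. Axes of the panel: x up the slope away from the operator, y to the operator's left, z out of the panel (the turning axis). The panel reaches 74 mm up and down the slope from here; apart from the lever, nothing stands up within 90 mm, save the lid and its latch beyond the upper edge.
- off_mark (a point): The red mark of step 0 (off) on the panel, 54 mm from dial_centre, 120 degrees counterclockwise from panel x: the operator's lower left. Steps 1 to 8 follow clockwise every 30 degrees as black dots that grow in size, so step 6 lies 60 degrees clockwise from panel x, at the upper right. Fixed; same axes as dial_centre.
- selector (a joint): Angle of the speed selector, rad, growing clockwise seen from outside: 0 at off (a stop), 0.5236 per click, 3.14 at step 6, 4.19 at step 8 (a stop). It starts at rest in step 0, 1, 2 or 3. A click takes 3 to 5 N on the lever's outer half; pushed just over half way it snaps into the next step by itself, goes no further and stays there.
- lever_tip (a point): End of the selector's lever, 47 mm from the axis, 14.5 mm above the panel; x points along the lever from the axis outward, z out of the panel. The lever is a blue bar 14 mm thick, from 19 mm behind the axis to 47 mm ahead, 4 to 26.5 mm above the panel; a white line on top marks the pointing end. Touching both flat sides, or both ends, at once counts as pinching.
- start (a joint): Travel of the green start key, m: 0 up, 0.005 fully down (takes 4 N there; springs back). It counts as pressed beyond 0.0035.
- start_top (a point): Centre of the top of the start key, a round green key 28 mm across in a grey collar 44 mm across and 12 mm high. Seen in the panel's axes it lies 38 mm down the slope, 130 mm to the right (-y) and 22 mm out (+z) from dial_centre. z points out of the panel; press along -z.
- timer_mark (a point): White mark on the rim of the black timer knob (36 mm across, 19 mm high), 16 mm from its axis, on the operator's right of the panel; the axis lies 202 mm to the right (-y) of dial_centre. It turns easily and must stay as it is.
- rack: Loose blue rack 118 x 66 mm, with six yellow-capped tubes, 126 mm high; origin at the centre of its underside. It stands left of the centrifuge.
- bucket: Loose black rotor bucket, 68 mm across, 80 mm over its pins, with yellow tube caps, 99 mm high; origin at the centre of its underside. It stands right of the centrifuge, near its front.
- bottle: Loose amber bottle, 66 mm across and 150 mm high; origin at the centre of its underside. It stands right of the centrifuge, further back.

How it is judged:
By the outcome, as a careful person would: the job done as asked, in the order asked, and still so for the second after the job is handed in, with the robot touching nothing.
It also fails if it takes over 72 s, if anything falls off the work surface, if the arm or the gripper's body presses on something with over 40 N, if the wrist force passes 120 N, or if a joint passes its speed limit or range.

## Working session

There is one attempt and no reset: what is moved stays moved. The work goes in short steps, Python scripts to look and compute and a tool call to move; the robot and the scene stay as the last step left them, time stands still between calls to the robot, and variables do not carry over. Pictures are saved under pics/ and viewed, about 8 in all and at most 12, crops included, and the job is handed in when it is done.

Besides the shell and the picture viewer there is one more tool, called after "Emit:" as name(argument=value, ...) on one line, values as JSON. step_arm: Moves the arm, as the interface text tells. Its arguments: {"type":"object","properties":{"increments":{"type":"array","items":{"type":"array","items":{"type":"number","minimum":-1,"maximum":1}}},"grip_force":{"type":"number"}},"required":["increments"]}

```bash
ls; mkdir -p pics
python3 - <<'E'
from rig import get_obs,camera
import cv2,numpy as np
for n in("side","top"):
    c=camera(n); cv2.imwrite(f"pics/{n}0.png",c["img"][:,:,::-1]); np.savez(f"{n}0.npz",**c)
    R=cv2.Rodrigues(c["rvec"])[0]; print(n,-R.T@np.ravel(c["tvec"]),R[2],c["camera_matrix"][0,0])
    print((c["z_map"]>0).mean())
print(get_obs())
E
```

```text
pics
side [ 473.26678308 -981.5445472   699.25297075] [ 0.08354049  0.84879945 -0.52207325] 437.2243756034106
0.9956563313802084
top [ 3.99602870e+02 -7.18965021e-02  1.10840227e+03] [ 0.18617258  0.00979903 -0.98246819] 434.17452648765914
0.99603271484375
{'time': 0.1, 'joint_pos': array([-6.75539671e+01,  1.79999818e+01, -2.74903825e+00,  6.93406313e+01,
       -1.41612977e-03,  9.00011591e+01]), 'qvel': array([ 0.02585306, -0.07842312,  0.10201425,  0.03249883,  0.02446565,
        0.01331736]), 'joint_torque': array([ 5.47992513e-04, -5.40768707e+01,  3.40541124e+01,  1.12483621e-02,
       -1.75754315e-05,  1.10163458e-05]), 'position': array([ 228.87720903, -554.05531308,  230.51831727]), 'tcp_rot': array([[ 3.81793892e-01, -9.24247283e-01, -6.20270061e-04],
       [-9.24246166e-01, -3.81794395e-01,  1.43672931e-03],
       [-1.56470879e-03,  2.47477513e-05, -9.99998776e-01]]), 'ft_force': array([-0.12434167,  0.20338485,  0.11820531]), 'ft_torque': array([ 0.01169346, -0.06059051, -0.04776647]), 'width': 0.9988413269449369}
```

View pics/top0.png

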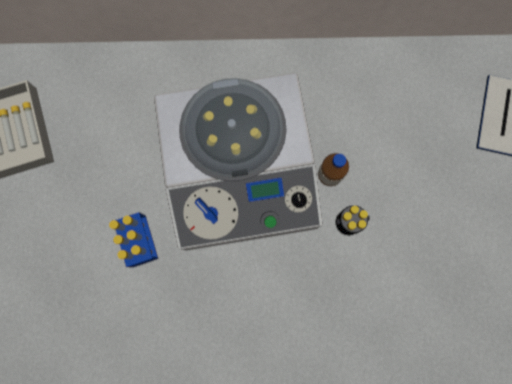

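View pics/side0.png

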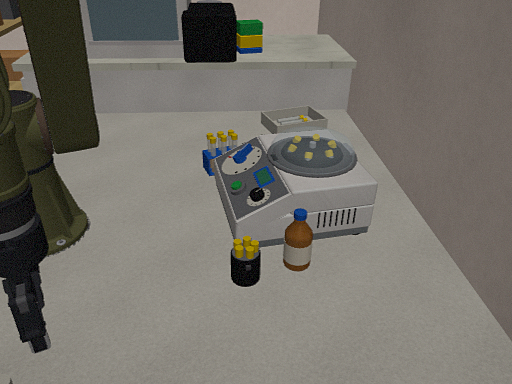

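The top view shows the cream dial at about (211,213), the lever pointing up-left toward (199,200), the red mark at (193,228), the green key at (270,221) and the timer at (298,199). Next I measure these.

```bash
cat > h.py <<'E'
import cv2,numpy as np
def pts(c,m=None):
    z=c["z_map"]; v,u=np.nonzero((z>0)&(m if m is not None else True))
    K=c["camera_matrix"];R=cv2.Rodrigues(c["rvec"])[0]
    P=np.c_[(u-K[0,2])/K[0,0],(v-K[1,2])/K[1,1],np.ones(len(u))]*z[v,u][:,None]
    return (P-np.ravel(c["tvec"]))@R,np.c_[u,v]
def box(a,b,c,d):
    m=np.zeros((384,512),bool);m[b:d,a:c]=1;return m
E
python3 - <<'E'
from h import *
c=dict(np.load("top0.npz"));hsv=cv2.cvtColor(c["img"],cv2.COLOR_RGB2HSV).astype(int)
H,S,V=[hsv[...,i] for i in range(3)]
# panel plane
P,_=pts(c,box(180,190,300,236)); 
best=None;rng=np.random.default_rng(0)
for _ in range(300):
    a=P[rng.choice(len(P),3,False)];n=np.cross(a[1]-a[0],a[2]-a[0])
    if np.linalg.norm(n)<1: continue
    n/=np.linalg.norm(n);k=abs((P-a[0])@n)<2
    if best is None or k.sum()>best.sum():best=k
Q=P[best];q=Q.mean(0);n=np.linalg.svd(Q-q,full_matrices=False)[2][2];n*=np.sign(n[2])
print("plane",n,np.degrees(np.arccos(n[2])),best.mean(),"tilt dir",np.degrees(np.arctan2(n[1],n[0])))
K=c["camera_matrix"];R=cv2.Rodrigues(c["rvec"])[0];C=-R.T@np.ravel(c["tvec"])
def ray(uv,off):
    d=R.T@np.array([(uv[0]-K[0,2])/K[0,0],(uv[1]-K[1,2])/K[1,1],1]);return C+d*((q+off*n-C)@n)/(d@n)
px=-n.copy();px=np.array([n[0],n[1],0]);px=-px;px-=n*(px@n);px/=np.linalg.norm(px);py=np.cross(n,px)
white=box(178,180,245,245)&(S<70)&(V>120);red=box(180,215,205,240)&((H<10)|(H>170))&(S>120)
blue=box(180,185,230,235)&(H>100)&(H<130)&(S>120);green=box(255,205,285,235)&(H>45)&(H<80)&(S>110)
n_,l,s,ce=cv2.connectedComponentsWithStats(white.astype(np.uint8));i=1+s[1:,4].argmax();print(s[i])
cn=max(cv2.findContours((l==i).astype(np.uint8),0,1)[0],key=cv2.contourArea);el=cv2.fitEllipse(cv2.convexHull(cn));print("disc",el)
D=ray(el[0],0)
def cen(m):v,u=np.nonzero(m);return u.mean(),v.mean()
for nm,p in(("D",D),("red",ray(cen(red),0)),("green",ray(cen(green),22))):
    w=p-D;print(nm,p,"panel",w@px,w@py,w@n)
B,uv=pts(c,blue);W=np.c_[(B-D)@px,(B-D)@py,(B-D)@n]
B2=np.array([ray(t,26.5) for t in uv]);W2=np.c_[(B2-D)@px,(B2-D)@py]
print(len(W),W[:,2].min(),W[:,2].max());m=W2.mean(0);e=np.linalg.svd(W2-m)[2][0];print("lever mean",m,np.degrees(np.arctan2(m[1],m[0])),"axis",np.degrees(np.arctan2(e[1],e[0])))
print("px",px,"py",py,"n",n)
E
```

```text
plane [-0.41683065 -0.06209329  0.90686086] 24.924911825204287 0.6234758871701547 tilt dir -171.52722393689925
[ 183  187   55   52 1916]
disc ((210.3330078125, 212.50823974609375), (52.31502914428711, 54.694114685058594), 94.36259460449219)
D [538.67997392 119.80000545 131.95680231] panel 0.0 0.0 0.0
red [506.41244626 162.95483638 120.08015231] panel -28.181775774531424 47.43811866828617 1.3318991930641499e-15
green [516.01509403 -15.3202377  136.54683651] panel -36.449468130559815 -130.30610721159036 22.000000000000075
196 -0.9265648223585581 29.21162744491486
lever mean [11.1581443   1.02014592] 5.223808732579149 axis -149.1428688208846
px [0.89696337 0.1336164  0.42143015] py [-0.14733947  0.98908598  0.        ] n [-0.41683065 -0.06209329  0.90686086]
```

Everything fits: the slope is 24.9°, and the red mark and key lie within 1.5 mm of the given offsets. The lever is at +31° in the panel frame, which is step 3, so three clicks are needed. I'll push with shut fingers, tool normal to the panel, tool x along the lever.

```bash
cat >> h.py <<'E'
from scipy.spatial.transform import Rotation as Ro
D=np.array([538.2,119.8,131.7]);n=np.array([-0.41683,-0.06209,0.90686]);px=np.array([0.89696,0.13362,0.42143]);py=np.cross(n,px)
def rot(th):
    t=np.radians(th);x=np.cos(t)*px+np.sin(t)*py;return np.c_[x,np.cross(-n,x),-n]
def push(th,r,s,h):  # tool pose beside lever at angle th, s = gap of centre lines
    A=rot(th);return D+r*A[:,0]-s*A[:,1]+h*n,A
def plan(p,A,N):
    from rig import get_obs
    o=get_obs();dp=(p-o["position"])/75/N;w=np.degrees(Ro.from_matrix(A@o["tcp_rot"].T).as_rotvec())/8/N
    print(N,"rows of",np.round(np.r_[dp,w],3).tolist(),"| pos",o["position"].round(1),"j",o["joint_pos"].round(0),"f",o["ft_force"].round(1),"t",o["time"])
E
python3 - <<'E'
from h import *
p,A=push(30,40,38,120);print(p,A);plan(p,A,16)
p,A=push(30,40,38,9);print(p)
E
```

```text
[494.41412373 166.77045231 247.11460083] [[ 0.70311954  0.57608047  0.41683   ]
 [ 0.61025922 -0.78976009  0.06209   ]
 [ 0.3649668   0.21071766 -0.90686   ]]
16 rows of [0.221, 0.601, 0.014, -0.158, -0.161, 0.814] | pos [ 228.9 -554.1  230.5] j [-68.  18.  -3.  69.  -0.  90.] f [-0.1  0.2  0.1] t 0.1
[540.68225373 173.66244231 146.45314083]
```

Emit:
step_arm(increments=[[0.221, 0.6, 0.12, -0.158, -0.161, 0.814, 1], [0.221, 0.6, 0.12, -0.158, -0.161, 0.814, 1], [0.221, 0.6, 0.12, -0.158, -0.161, 0.814, 1], [0.221, 0.6, 0.12, -0.158, -0.161, 0.814, 1], [0.221, 0.6, 0.12, -0.158, -0.161, 0.814, 1], [0.221, 0.6, 0.12, -0.158, -0.161, 0.814, 1], [0.221, 0.6, 0.12, -0.158, -0.161, 0.814, 1], [0.221, 0.6, 0.12, -0.158, -0.161, 0.814, 1]])

```text
time: 0.9
position: [361.6, -192.6, 303.5]
tcp_rot: [[0.938, -0.26, 0.23], [-0.249, -0.966, -0.075], [0.242, 0.013, -0.97]]
ft_force: [0.5, -0.3, 0.3]
width: -0.004
```

Emit:
step_arm(increments=[[0.221, 0.6, 0, -0.158, -0.161, 0.814, 1], [0.221, 0.6, 0, -0.158, -0.161, 0.814, 1], [0.221, 0.6, 0, -0.158, -0.161, 0.814, 1], [0.221, 0.6, 0, -0.158, -0.161, 0.814, 1], [0.221, 0.6, 0, -0.158, -0.161, 0.814, 1], [0.221, 0.6, 0, -0.158, -0.161, 0.814, 1], [0.221, 0.6, 0, -0.158, -0.161, 0.814, 1], [0.221, 0.6, 0, -0.158, -0.161, 0.814, 1]])

```text
time: 1.7
position: [494.1, 167.7, 303.1]
tcp_rot: [[0.698, 0.581, 0.418], [0.615, -0.786, 0.064], [0.366, 0.212, -0.906]]
ft_force: [0.1, -0.6, 0.2]
width: -0.001
```

Run:
```python
from h import *
p,A=push(30,40,38,70);plan(p,A,4)
```

```text
4 rows of [0.07, 0.007, -0.338, 0.001, 0.003, -0.012] | pos [494.1 167.7 303.1] j [ 22. -12. -31.  47.  -6.  72.] f [ 0.1 -0.6  0.2] t 1.7
```

Emit:
step_arm(increments=[[0.07, 0.007, -0.338, 0, 0, -0.012, 1], [0.07, 0.007, -0.338, 0, 0, -0.012, 1], [0.07, 0.007, -0.338, 0, 0, -0.012, 1], [0.07, 0.007, -0.338, 0, 0, -0.012, 1], [0, 0, 0, 0, 0, 0, 1]])

```text
time: 2.2
position: [512.5, 166.6, 197.4]
tcp_rot: [[0.709, 0.573, 0.412], [0.607, -0.792, 0.058], [0.359, 0.209, -0.91]]
ft_force: [-0.8, 0.0, 0.0]
width: -0.001
```

Run:
```python
from h import *
from rig import camera
c=camera("side");cv2.imwrite("pics/s1.png",cv2.resize(c["img"][90:230,160:340,::-1],(720,560)))
p,A=push(30,40,38,9);plan(p,A,4)
```

```text
4 rows of [0.09, 0.022, -0.178, 0.002, -0.006, 0.01] | pos [513.6 166.9 199.7] j [ 21.  -7. -40.  32.  -6.  72.] f [ 0.9 -0.5 -0.6] t 2.25
```

View pics/s1.png

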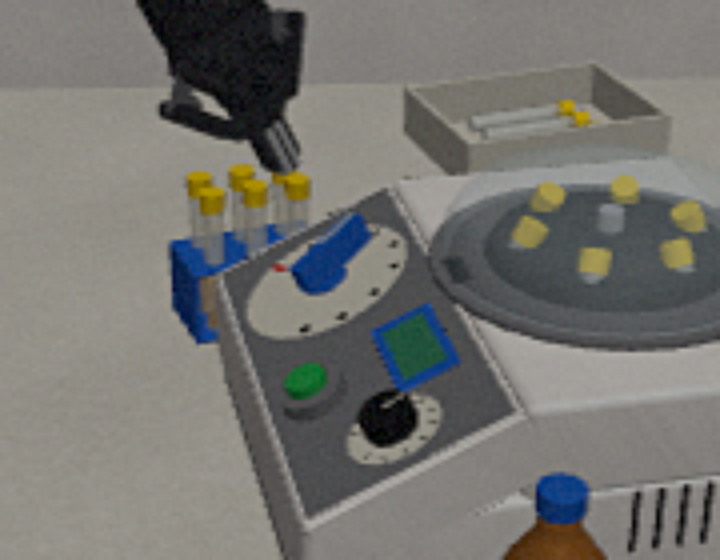

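The shut fingers hang left of the lever. Five dots, steps 4 to 8, show beyond the lever's clockwise side, which confirms step 3. Next I descend.

Emit:
step_arm(increments=[[0.09, 0.022, -0.178, 0, 0, 0.01, 1], [0.09, 0.022, -0.178, 0, 0, 0.01, 1], [0.09, 0.022, -0.178, 0, 0, 0.01, 1], [0.09, 0.022, -0.178, 0, 0, 0.01, 1], [0, 0, 0, 0, 0, 0, 1]])

```text
time: 2.75
position: [542.5, 174.1, 148.5]
tcp_rot: [[0.703, 0.576, 0.417], [0.61, -0.79, 0.062], [0.365, 0.211, -0.907]]
ft_force: [-0.6, -0.5, -0.3]
width: 0.002
```

Run:
```python
from h import *
p,A=push(30,40,20,9);plan(p,A,3)
# arc: lever angles under the pusher, s=18
q=[push(t,40,18,9) for t in (30,24,18,12)]
for a,b in zip(q,q[1:]): print(np.round((b[0]-a[0])/75,3),(np.degrees(Ro.from_matrix(b[1]@a[1].T).as_rotvec())/8).round(3))
```

```text
3 rows of [0.038, -0.065, 0.008, -0.001, 0.0, 0.0] | pos [542.5 174.1 148.5] j [ 21.  -0. -42.  24.  -5.  71.] f [-0.6 -0.5 -0.3] t 2.75
[ 0.048 -0.032  0.02 ] [ 0.313  0.047 -0.68 ]
[ 0.045 -0.037  0.018] [ 0.313  0.047 -0.68 ]
[ 0.042 -0.042  0.016] [ 0.313  0.047 -0.68 ]
```

Emit:
step_arm(increments=[[0.038, -0.065, 0.008, 0, 0, 0, 1], [0.038, -0.065, 0.008, 0, 0, 0, 1], [0.038, -0.065, 0.008, 0, 0, 0, 1], [0, 0, 0, 0, 0, 0, 1]])

```text
time: 3.15
position: [551.7, 158.9, 151.4]
tcp_rot: [[0.703, 0.575, 0.419], [0.609, -0.791, 0.062], [0.367, 0.211, -0.906]]
ft_force: [-0.5, -0.5, 0.4]
width: -0.002
```

Emit:
step_arm(increments=[[0.024, -0.016, 0.01, 0.156, 0.023, -0.34, 1], [0.024, -0.016, 0.01, 0.156, 0.023, -0.34, 1], [0, 0, 0, 0, 0, 0, 1]])

```text
time: 3.45
position: [554.3, 157.2, 152.0]
tcp_rot: [[0.759, 0.499, 0.417], [0.524, -0.849, 0.063], [0.386, 0.171, -0.907]]
ft_force: [-1.9, 1.8, 1.4]
width: -0.002
```

Run:
```python
from h import *
from rig import get_obs
o=get_obs();w=o["position"]-D;print(w@px,w@py,w@n)
for t in(18,10): p,A=push(t,40,18,9);plan(p,A,3)
```

```text
28.047079623482418 34.64877345296871 9.384333858144696
3 rows of [0.022, -0.02, 0.007, 0.102, 0.017, -0.227] | pos [554.3 157.2 152. ] j [ 18.   0. -41.  24.  -4.  75.] f [-1.9  1.8  1.4] t 3.45
3 rows of [0.04, -0.039, 0.014, 0.241, 0.038, -0.529] | pos [554.3 157.2 152. ] j [ 18.   0. -41.  24.  -4.  75.] f [-1.9  1.8  1.4] t 3.45
```

Emit:
step_arm(increments=[[0.024, -0.023, 0.008, 0.145, 0.023, -0.317, 1], [0.024, -0.023, 0.008, 0.145, 0.023, -0.317, 1], [0.024, -0.023, 0.008, 0.145, 0.023, -0.317, 1], [0.024, -0.023, 0.008, 0.145, 0.023, -0.317, 1]])

```text
time: 3.85
position: [561.7, 150.4, 154.5]
tcp_rot: [[0.842, 0.342, 0.417], [0.349, -0.935, 0.062], [0.411, 0.093, -0.907]]
ft_force: [0.5, 0.2, -0.4]
width: 0.002
```

Emit:
step_arm(increments=[[0.024, -0.023, 0.008, 0.145, 0.023, -0.317, 1], [0, 0, 0, 0, 0, 0, 1], [0, 0, 0, 0, 0, 0, 1]])

```text
time: 4.15
position: [563.4, 148.5, 154.9]
tcp_rot: [[0.857, 0.303, 0.417], [0.305, -0.95, 0.062], [0.415, 0.074, -0.907]]
ft_force: [-0.6, -0.1, -0.2]
width: 0.001
```

```bash
cat > lev.py <<'E'
from h import *
from rig import camera
c=camera("side");hsv=cv2.cvtColor(c["img"],cv2.COLOR_RGB2HSV).astype(int)
m=box(215,130,270,175)&(abs(hsv[...,0]-115)<15)&(hsv[...,1]>120)
P,uv=pts(c,m);w=P-D;W=np.c_[w@px,w@py,w@n];k=(W[:,2]>20)&(W[:,2]<32)&(np.hypot(W[:,0],W[:,1])<60);W=W[k]
e=np.linalg.svd(W[:,:2]-W[:,:2].mean(0))[2][0];e*=np.sign(e@W[:,:2].mean(0))
print(k.sum(),"mean",W.mean(0).round(1),"axis",np.degrees(np.arctan2(e[1],e[0])).round(1))
cv2.imwrite("pics/lev.png",cv2.resize(c["img"][110:200,205:325,::-1],(800,600)))
E
python3 lev.py
python3 - <<'E'
from h import *
for t in(-5,-20): p,A=push(t,40,18,9);plan(p,A,5)
E
```

```text
88 mean [12.6 -6.  25. ] axis 3.2
5 rows of [0.016, -0.025, 0.007, 0.158, 0.023, -0.342] | pos [563.4 148.5 154.8] j [ 17.   1. -40.  25.  -4.  87.] f [-0.4  0.1 -0. ] t 4.2
5 rows of [0.026, -0.054, 0.009, 0.314, 0.047, -0.682] | pos [563.4 148.5 154.8] j [ 17.   1. -40.  25.  -4.  87.] f [-0.4  0.1 -0. ] t 4.2
```

View pics/lev.png

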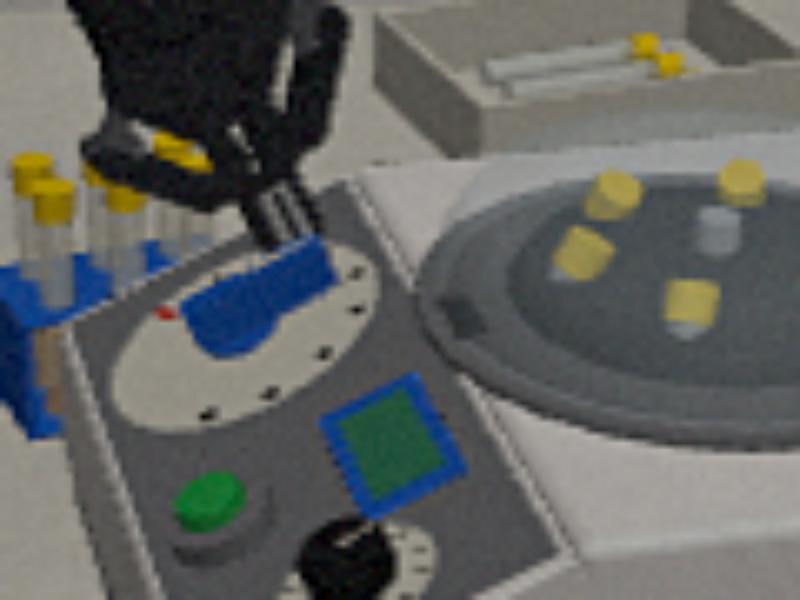

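The lever snapped to step 4 (axis measured at 3°, nominal 0°) and the contact force is gone. Second click: push to -20°.

Emit:
step_arm(increments=[[0.016, -0.034, 0.006, 0.196, 0.029, -0.426, 1], [0.016, -0.034, 0.006, 0.196, 0.029, -0.426, 1], [0.016, -0.034, 0.006, 0.196, 0.029, -0.426, 1], [0.016, -0.034, 0.006, 0.196, 0.029, -0.426, 1], [0.016, -0.034, 0.006, 0.196, 0.029, -0.426, 1], [0.016, -0.034, 0.006, 0.196, 0.029, -0.426, 1]])

```text
time: 4.8
position: [570.4, 133.8, 157.4]
tcp_rot: [[0.908, -0.051, 0.416], [-0.085, -0.994, 0.063], [0.411, -0.093, -0.907]]
ft_force: [-0.0, 3.8, -0.6]
width: 0.001
```

```bash
python3 lev.py
python3 - <<'E'
from h import *
for t in(-18,): p,A=push(t,40,18,9);plan(p,A,4)
c=dict(np.load("side0.npz"))
for k in range(9):
    A=rot(120-30*k);print(k,cv2.projectPoints((D+54*A[:,0])[None],c["rvec"],c["tvec"],c["camera_matrix"],None)[0].round(0).ravel(),end=" ")
E
```

```text
88 mean [12.4 -8.9 25.1] axis -10.0
4 rows of [0.008, -0.012, 0.003, 0.068, 0.01, -0.15] | pos [570.6 133.4 157.4] j [ 15.   1. -40.  25.  -3. 108.] f [ 0.4  0.3 -0.5] t 4.85
0 [230. 157.] 1 [238. 152.] 2 [246. 148.] 3 [254. 148.] 4 [259. 151.] 5 [259. 156.] 6 [254. 163.] 7 [246. 169.] 8 [236. 172.]
```

Emit:
step_arm(increments=[[0, 0, 0, 0, 0, 0, 1]])

```text
time: 4.95
position: [570.5, 133.5, 157.4]
tcp_rot: [[0.908, -0.048, 0.417], [-0.082, -0.995, 0.063], [0.411, -0.091, -0.907]]
ft_force: [-0.1, 1.2, -0.2]
width: -0.006
```

```bash
python3 lev.py
python3 - <<'E'
from h import *
for t in(-18,-25,-35): p,A=push(t,40,18,9);plan(p,A,4)
E
```

```text
84 mean [11.9 -9.4 24.7] axis -12.5
4 rows of [0.008, -0.013, 0.003, 0.072, 0.011, -0.159] | pos [570.5 133.5 157.4] j [ 15.   1. -40.  25.  -3. 108.] f [0.4 1.3 0.3] t 5.0
4 rows of [0.011, -0.03, 0.003, 0.163, 0.024, -0.358] | pos [570.5 133.5 157.4] j [ 15.   1. -40.  25.  -3. 108.] f [0.4 1.3 0.3] t 5.0
4 rows of [0.013, -0.056, 0.002, 0.294, 0.044, -0.641] | pos [570.5 133.5 157.4] j [ 15.   1. -40.  25.  -3. 108.] f [0.4 1.3 0.3] t 5.0
```

Emit:
step_arm(increments=[[0.011, -0.022, 0.003, 0.12, 0.018, -0.27, 1], [0.011, -0.022, 0.003, 0.12, 0.018, -0.27, 1], [0.011, -0.022, 0.003, 0.12, 0.018, -0.27, 1], [0, 0, 0, 0, 0, 0, 1], [0, 0, 0, 0, 0, 0, 1]])

```text
time: 5.5
position: [573.1, 128.2, 158.2]
tcp_rot: [[0.894, -0.162, 0.417], [-0.205, -0.977, 0.06], [0.398, -0.139, -0.907]]
ft_force: [0.3, -0.5, 0.3]
width: -0.0
```

```bash
python3 lev.py
python3 - <<'E'
from h import *
for t in(-28,-36,-47): p,A=push(t,40,18,9);plan(p,A,4)
E
```

```text
84 mean [ 12.2 -13.6  25.1] axis -27.0
4 rows of [0.004, -0.02, 0.001, 0.113, 0.016, -0.238] | pos [573.1 128.2 158.1] j [ 14.   1. -39.  25.  -2. 115.] f [-1.2  0.4 -0.4] t 5.55
4 rows of [0.004, -0.04, -0.001, 0.218, 0.032, -0.465] | pos [573.1 128.2 158.1] j [ 14.   1. -39.  25.  -2. 115.] f [-1.2  0.4 -0.4] t 5.55
4 rows of [0.001, -0.068, -0.004, 0.361, 0.053, -0.777] | pos [573.1 128.2 158.1] j [ 14.   1. -39.  25.  -2. 115.] f [-1.2  0.4 -0.4] t 5.55
```

Step 5 reached (measured -27°, with the same +3° bias). Third click, gently.

Emit:
step_arm(increments=[[0.003, -0.033, 0, 0.18, 0.026, -0.38, 1], [0.002, -0.033, 0, 0.18, 0.026, -0.38, 1], [0.001, -0.033, -0.001, 0.18, 0.026, -0.38, 1], [0, -0.033, -0.002, 0.18, 0.026, -0.38, 1], [0, -0.033, -0.002, 0.18, 0.026, -0.38, 1], [0, -0.033, -0.003, 0.18, 0.026, -0.38, 1], [0, 0, 0, 0, 0, 0, 1], [0, 0, 0, 0, 0, 0, 1]])

```text
time: 6.35
position: [573.7, 113.9, 157.7]
tcp_rot: [[0.785, -0.459, 0.417], [-0.529, -0.846, 0.065], [0.323, -0.272, -0.906]]
ft_force: [0.6, 2.7, 0.8]
width: -0.002
```

```bash
python3 lev.py
python3 - <<'E'
from h import *
for t in(-45,-50): p,A=push(t,40,18,9);plan(p,A,4)
E
```

```text
79 mean [  9.3 -14.9  25.3] axis -37.6
4 rows of [-0.0, -0.015, -0.002, 0.064, 0.011, -0.151] | pos [573.7 113.8 157.7] j [ 12.   0. -40.  25.  -1. 133.] f [ 0.2  2.3 -0.2] t 6.4
4 rows of [-0.003, -0.027, -0.004, 0.129, 0.021, -0.293] | pos [573.7 113.8 157.7] j [ 12.   0. -40.  25.  -1. 133.] f [ 0.2  2.3 -0.2] t 6.4
```

Emit:
step_arm(increments=[[-0.002, -0.022, -0.003, 0.11, 0.018, -0.24, 1], [-0.002, -0.022, -0.003, 0.11, 0.018, -0.24, 1], [-0.002, -0.022, -0.003, 0.11, 0.018, -0.24, 1], [0, 0, 0, 0, 0, 0, 1], [0, 0, 0, 0, 0, 0, 1]])

```text
time: 6.9
position: [573.0, 108.2, 156.8]
tcp_rot: [[0.728, -0.544, 0.417], [-0.62, -0.782, 0.063], [0.291, -0.305, -0.907]]
ft_force: [0.7, 0.2, 0.2]
width: 0.003
```

```bash
python3 lev.py
python3 - <<'E'
from h import *
for t in(-50,-53): p,A=push(t,40,18,9);plan(p,A,4)
E
```

```text
82 mean [  8.6 -18.4  25.2] axis -48.5
4 rows of [-0.001, -0.009, -0.001, 0.048, 0.007, -0.111] | pos [573.  108.2 156.8] j [ 11.   0. -40.  25.  -1. 139.] f [-0.   0.5 -0.3] t 6.95
4 rows of [-0.003, -0.016, -0.002, 0.087, 0.013, -0.196] | pos [573.  108.2 156.8] j [ 11.   0. -40.  25.  -1. 139.] f [-0.   0.5 -0.3] t 6.95
```

The force has gone to zero, so it has likely snapped. I back off, lift, and look from above.

Emit:
step_arm(increments=[[0.054, 0.078, 0.03, 0, 0, 0, 1], [0.054, 0.078, 0.03, 0, 0, 0, 1], [-0.13, -0.02, 0.282, 0, 0, 0, 1], [-0.13, -0.02, 0.282, 0, 0, 0, 1], [-0.13, -0.02, 0.282, 0, 0, 0, 1], [-0.4, 0.3, 0.4, 0, 0, 0, 1], [-0.5, 0.4, 0.2, 0, 0, 0, 1], [-0.5, 0.4, 0.2, 0, 0, 0, 1]])

```text
time: 7.75
position: [447.0, 198.7, 286.7]
tcp_rot: [[0.726, -0.545, 0.419], [-0.623, -0.78, 0.065], [0.291, -0.308, -0.906]]
ft_force: [0.8, 0.7, -0.3]
width: 0.001
```

```bash
python3 lev.py
python3 - <<'E'
from h import *
from rig import camera
s=camera("side");c=camera("top")
a=cv2.resize(s["img"][110:200,205:325,::-1],(560,420));b=cv2.resize(c["img"][170:250,165:325,::-1],(560,280));
cv2.imwrite("pics/step6.png",cv2.resize(np.vstack([a,b]),(480,600)))
E
```

```text
73 mean [  5.5 -17.9  25.5] axis -60.5
```

View pics/step6.png

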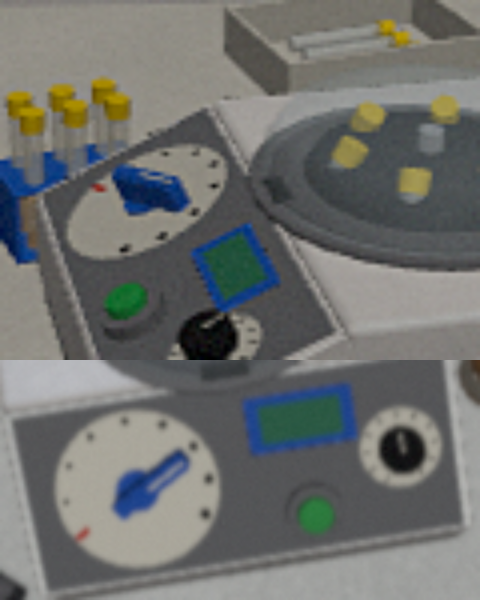

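The top crop shows eight dots. The lever points near the sixth, at (190,442), and the side estimate is -60.5°. I check it with the top-view method used at the start, then plan the key press.

Run:
```python
from h import *
from rig import camera
c=camera("top");hsv=cv2.cvtColor(c["img"],cv2.COLOR_RGB2HSV).astype(int);m=box(180,185,235,235)&(abs(hsv[...,0]-115)<15)&(hsv[...,1]>120)
K=c["camera_matrix"];R=cv2.Rodrigues(c["rvec"])[0];C=-R.T@np.ravel(c["tvec"])
v,u=np.nonzero(m);d=np.c_[(u-K[0,2])/K[0,0],(v-K[1,2])/K[1,1],np.ones(len(u))]@R
P=C+d*(((D+26.5*n-C)@n)/(d@n))[:,None]-D;W=np.c_[P@px,P@py];mm=W.mean(0);e=np.linalg.svd(W-mm)[2][0]
print(len(u),mm,np.degrees(np.arctan2(e[1],e[0])))
S=D-38*px-130*py+22*n;print("start",S)
plan(S+90*n,rot(-35),8);plan(S+14*n,rot(-35),4)
```

```text
194 [ 8.90325115 -7.2987639 ] 120.12356194222227
start [514.09961885 -15.22417563 135.63717517]
8 rows of [0.049, -0.367, -0.114, -0.076, -0.009, 0.154] | pos [447.4 199.6 285.9] j [ 30. -15. -35.  46.  -9. 156.] f [-0.2  0.3 -0.2] t 7.95
4 rows of [0.203, -0.719, -0.459, -0.151, -0.019, 0.309] | pos [447.4 199.6 285.9] j [ 30. -15. -35.  46.  -9. 156.] f [-0.2  0.3 -0.2] t 7.95
```

It measures -59.9°, so the selector is at step 6. Moving over the start key.

Emit:
step_arm(increments=[[0.049, -0.367, -0.114, -0.076, -0.009, 0.154, 1], [0.049, -0.367, -0.114, -0.076, -0.009, 0.154, 1], [0.049, -0.367, -0.114, -0.076, -0.009, 0.154, 1], [0.049, -0.367, -0.114, -0.076, -0.009, 0.154, 1], [0.049, -0.367, -0.114, -0.076, -0.009, 0.154, 1], [0.049, -0.367, -0.114, -0.076, -0.009, 0.154, 1], [0.049, -0.367, -0.114, -0.076, -0.009, 0.154, 1], [0.049, -0.367, -0.114, -0.076, -0.009, 0.154, 1]])

```text
time: 8.75
position: [477.1, -25.2, 215.4]
tcp_rot: [[0.817, -0.4, 0.415], [-0.462, -0.885, 0.057], [0.344, -0.239, -0.908]]
ft_force: [0.6, 0.1, 0.5]
width: 0.002
```

Emit:
step_arm(increments=[[0, 0, 0, 0, 0, 0, 1]])

```text
time: 8.85
position: [476.6, -26.7, 214.3]
tcp_rot: [[0.816, -0.405, 0.413], [-0.466, -0.883, 0.055], [0.342, -0.237, -0.909]]
ft_force: [-0.1, 0.3, 0.4]
width: -0.001
```

Run:
```python
from h import *
S=D-38*px-130*py+22*n
plan(S+8*n,rot(-35),5)
```

```text
5 rows of [0.091, 0.029, -0.19, 0.004, -0.007, 0.016] | pos [476.6 -26.7 214.3] j [ -8. -15. -44.  37.   6. 111.] f [-0.1  0.3  0.4] t 8.85
```

Emit:
step_arm(increments=[[0.091, 0.029, -0.19, 0, -0.007, 0.016, 1], [0.091, 0.029, -0.19, 0, -0.007, 0.016, 1], [0.091, 0.029, -0.19, 0, -0.007, 0.016, 1], [0.091, 0.029, -0.19, 0, -0.007, 0.016, 1], [0.091, 0.029, -0.19, 0, -0.007, 0.016, 1], [0, 0, 0, 0, 0, 0, 1], [0, 0, 0, 0, 0, 0, 1]])

```text
time: 9.55
position: [510.7, -11.8, 144.6]
tcp_rot: [[0.822, -0.388, 0.418], [-0.452, -0.89, 0.063], [0.347, -0.241, -0.906]]
ft_force: [0.7, 0.2, 0.3]
width: -0.0
```

Run:
```python
from h import *
from rig import camera
c=camera("side");cv2.imwrite("pics/key.png",cv2.resize(c["img"][110:230,195:325,::-1],(650,600)))
S=D-38*px-130*py+22*n
plan(S+0*n,rot(-35),4);plan(S-5.5*n,rot(-35),4)
```

```text
4 rows of [0.01, -0.011, -0.032, 0.003, 0.005, -0.011] | pos [511.1 -11.8 145.3] j [ -5.  -7. -48.  24.   6. 112.] f [0.6 0.1 0.5] t 9.6
4 rows of [0.018, -0.01, -0.049, 0.003, 0.005, -0.011] | pos [511.1 -11.8 145.3] j [ -5.  -7. -48.  24.   6. 112.] f [0.6 0.1 0.5] t 9.6
```

View pics/key.png

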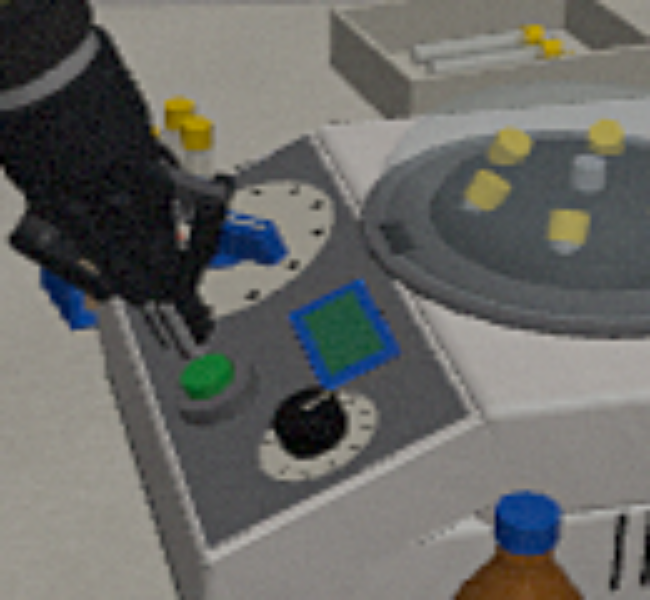

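The fingertips stand just above and a little behind/left of the key, seen at (207,375). I check the side-view key position against my estimate.

Run:
```python
from h import *
from rig import camera,get_obs
S=D-38*px-130*py+22*n;c=camera("side");hsv=cv2.cvtColor(c["img"],cv2.COLOR_RGB2HSV).astype(int)
o=get_obs();T=o["position"];A=o["tcp_rot"]
f=lambda p:((cv2.projectPoints(np.atleast_2d(p),c["rvec"],c["tvec"],c["camera_matrix"],None)[0].reshape(-1,2)-[195,110])*5).round(0).tolist()
print("S",f(S),"T",f(T),"x ends",f(T+14*A[:,0]),f(T-14*A[:,0]),"y",f(T+11*A[:,1]),f(T-11*A[:,1]))
m=box(225,175,245,195)&(abs(hsv[...,0]-60)<15)&(hsv[...,1]>110);P,uv=pts(c,m);print("green px",(uv.mean(0)-[195,110])*5,"3d",P.mean(0),len(P),(P.mean(0)-S)@np.c_[px,py,n])
w=T-S;print("T-S panel",w@np.c_[px,py,n])
```

```text
S [[202.0, 364.0]] T [[196.0, 344.0]] x ends [[219.0, 341.0]] [[173.0, 347.0]] y [[188.0, 359.0]] [[203.0, 330.0]]
green px [204.45945946 374.39189189] 3d [515.26269446 -21.48390553 133.39816697] 74 [-0.73677803 -6.36274373 -2.12660514]
T-S panel [ 2.19372082  3.7822623  10.08594332]
```

Emit:
step_arm(increments=[[0, -0.041, 0, 0, 0, 0, 1], [0, -0.041, 0, 0, 0, 0, 1], [0.011, 0.002, -0.03, 0, 0, 0, 1], [0.011, 0.002, -0.03, 0, 0, 0, 1], [0.011, 0.002, -0.03, 0, 0, 0, 1], [0, 0, 0, 0, 0, 0, 1]])

```text
time: 10.25
position: [513.2, -17.1, 137.7]
tcp_rot: [[0.822, -0.387, 0.418], [-0.452, -0.89, 0.064], [0.348, -0.241, -0.906]]
ft_force: [-0.2, -0.3, 0.2]
width: -0.001
```

```bash
cat > st.py <<'E'
from h import *
from rig import get_obs
S=D-38*px-130*py+22*n;o=get_obs();print("T-S",(o["position"]-S)@np.c_[px,py,n],"f",o["ft_force"]@np.c_[px,py,n],o["time"])
E
python3 st.py
```

```text
T-S [-0.18335083 -1.75327248  2.40377276] f [-0.1881708  -0.28788417  0.27889391] 10.25
```

Press down in 2 mm rows.

Emit:
step_arm(increments=[[0.011, 0.0, -0.024, 0, 0, 0, 1], [0.011, 0.0, -0.024, 0, 0, 0, 1], [0, 0, 0, 0, 0, 0, 1]])

```text
time: 10.55
position: [515.2, -17.1, 134.5]
tcp_rot: [[0.821, -0.387, 0.419], [-0.452, -0.89, 0.064], [0.348, -0.241, -0.906]]
ft_force: [0.0, -0.1, 1.2]
width: 0.002
```

```bash
python3 st.py
```

```text
T-S [ 0.25137518 -2.04933237 -1.3464851 ] f [ 0.50366332 -0.0830259   1.09866739] 10.55
```

Emit:
step_arm(increments=[[0.011, 0.0, -0.024, 0, 0, 0, 1], [0.011, 0.0, -0.024, 0, 0, 0, 1], [0, 0, 0, 0, 0, 0, 1]])

```text
time: 10.85
position: [516.9, -17.0, 131.1]
tcp_rot: [[0.821, -0.387, 0.419], [-0.452, -0.89, 0.064], [0.348, -0.242, -0.906]]
ft_force: [-2.6, 1.9, 3.2]
width: -0.001
```

```bash
python3 st.py
```

```text
T-S [ 0.33818451 -2.12466061 -5.20382135] f [-0.71420974  2.25855883  3.85879579] 10.85
```

Emit:
step_arm(increments=[[0.008, 0.001, -0.018, 0, 0, 0, 1], [0.006, 0.001, -0.012, 0, 0, 0, 1], [0, 0, 0, 0, 0, 0, 1]])

```text
time: 11.15
position: [517.5, -16.9, 130.1]
tcp_rot: [[0.821, -0.387, 0.419], [-0.452, -0.89, 0.064], [0.348, -0.242, -0.906]]
ft_force: [-17.8, 0.0, 25.1]
width: -0.0
```

```bash
python3 st.py
```

```text
T-S [ 0.47982309 -2.16240705 -6.36174491] f [-5.36810482  2.6578602  30.17683344] 11.15
```

The key is on its stop (30 N, no further travel). Releasing and lifting away.

Emit:
step_arm(increments=[[-0.022, -0.002, 0.048, 0, 0, 0, 1], [-0.033, -0.005, 0.072, 0, 0, 0, 1], [-0.065, -0.01, 0.14, 0, 0, 0, 1], [-0.2, -0.03, 0.4, 0, 0, 0, 1], [-0.3, -0.04, 0.4, 0, 0, 0, 1], [-0.3, -0.04, 0.4, 0, 0, 0, 1], [-0.3, 0, 0.3, 0, 0, 0, 1], [0, 0, 0, 0, 0, 0, 1]])

```text
time: 11.95
position: [426.3, -27.2, 264.4]
tcp_rot: [[0.819, -0.387, 0.424], [-0.452, -0.89, 0.062], [0.353, -0.242, -0.904]]
ft_force: [-0.1, -0.8, -0.5]
width: 0.0
```

```bash
python3 lev.py; python3 st.py
python3 - <<'E'
from h import *
from rig import camera
c=camera("side");cv2.imwrite("pics/end.png",cv2.resize(c["img"][110:290,195:325,::-1],(430,595)))
hsv=cv2.cvtColor(c["img"],cv2.COLOR_RGB2HSV).astype(int);m=box(225,175,245,195)&(abs(hsv[...,0]-60)<15)&(hsv[...,1]>110)
P,uv=pts(c,m);print("green",P.mean(0),len(P))
E
```

```text
73 mean [  6.  -19.7  25.7] axis -60.9
T-S [-26.34119964   1.06615239 152.47650353] f [ 0.73077828 -0.63531879 -0.1384211 ] 12.0
green [515.5414928  -21.48025125 133.47982118] 72
```

View pics/end.png

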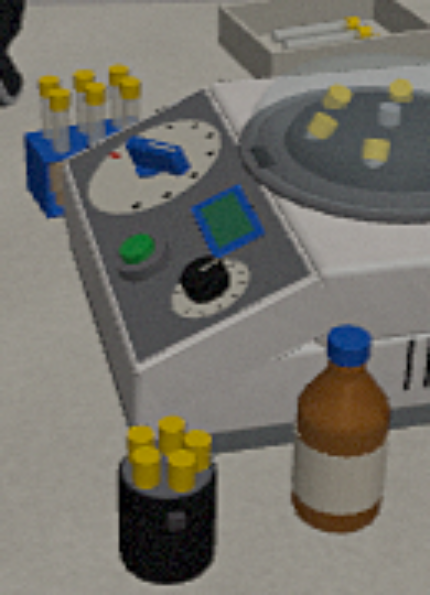

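The final picture shows the lever at step 6, the key up again, and the timer, rack, bucket and bottle in place with the arm clear.

```bash
python3 -c "from rig import job_done;print(job_done())"
```

```text
the job is handed in; nothing more can be done
None
```

The selector is at step 6, and the start key was pressed fully down once, after that, and came up again. The job is handed in at about 12 s of the 72 s allowed.

- **Selector:** the lever started at step 3. I pushed it clockwise with shut fingers, on one side only, through three separate clicks (3→4→5→6) and never past 6. At step 6, before the key press, the top view measured -59.9° and the side view -60.5°, against -60° nominal. The side view after the press gave -60.9°.
- **Start key:** it was pressed to its stop, with about 30 N along the panel normal. After release its measured position was the same as before the press, so it is back up.
- **Surroundings:** the last picture shows the timer knob, tube rack, rotor bucket and bottle unmoved by eye, with the arm clear and no contact force.

**Where checks disagreed:**
- The side and top views differed by about 6 mm on the key's position along the panel. I pressed in between, about 2 mm from the top-view position, and it went to its stop.
- Side-view lever angles taken with the fingers beside the lever were off by about 3° at steps 4 and 5. At step 6 the reading was about 12° off (-48.5°). Once the fingers were away it read -60.5°.

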